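Clip a test plate into the bench tester and run the guarded test

ROBOT

A 7-joint arm with a two-finger parallel gripper is mounted at the origin on a cart in front of the work surface, level with it; the furniture and walls round the work are solid. World frame = base frame: x ahead of the robot, y to its left, z up, the work surface at z = 0. Lengths are in mm, angles in rad, forces in N, time in s.
With the tool pointing down it reaches from about 425 to 875 mm from the base axis. Payload 8.4 kg.
Tool frame: the origin (TCP) lies at the very end of the fingers, on their centre line; the grasp point (between the pads) lies 19 mm behind it; z points along the fingers, y is the line along which they close (so a half turn about z gives the same grasp; the last joint's range is limited). The gripper opens to 87 mm and grips with 3 to 60 N. Pads are 19 mm wide; open, the fingers measure 117 mm over their backs; the gripper's body (75 mm by 190 mm) begins 51 mm behind the grasp point.
Start: joints at [1.018, 0.333, 0.04, 1.465, -0.013, 1.343, -0.059], TCP at [284.924, -584.193, 222.546] pointing down, gripper open.
Joint ranges: [-2.58, 2.58], [-0.38, 2.09], [-1.3, 1.39], [0.25, 2.4], [-1.5, 4.64], [0.08, 2.09], [-2.65, 2.65]. Speed limits (rad/s): [2.22, 2.22, 2.79, 2.79, 3.14, 3.14, 3.14].

INTERFACE

Orientations are given as a unit quaternion [w, x, y, z].
In Python, from bench import robot, eyes, ticket gives the robot as it stands.
- The arm moves only by the tool step_arm, never from a script. Its argument "motion" is a list of rows, each a list of 4 numbers: the shift along the tool's x, y, z in m, then the turn about the tool's z in degrees. In form: [[x, y, z, turn], ...]. A call has 1 to 10 rows; each row shifts and turns the commanded pose from where the row before left it, along the tool's axes as they then stand; what a row does not reach is not made up. A row lasts 1/12 s, in which the tool goes at most 41.7 mm and 7.16 degrees, less where a joint would pass 70% of its speed; a pose out of reach is approached as far as the arm can. A call is refused whole if a number of a shift passes 0.0417 or a number of a turn 7.16, either way. A call with a gripper value outside its range is refused whole. "gripper" is the finger opening in m, from 0 to 0.087, set as the call begins (left out, the last holds). The fingers move at their own pace and stop on an object; the grip force is fixed at half the most. Time passes only in rows, so rows that do not move let the fingers close. It gives the time, the measured TCP pose, the force, the opening and the grip force at its end, in the units of the state.
- robot.sense(): the state, without advancing time (a new reading comes with each control period).
- eyes.capture(name): name is "side" or "top"; returns the picture (480x640x3 uint8, red, green, blue); there is no depth.
- eyes.camera_model(name): a dict with "intrinsics" (3x3 intrinsics, pixels), "k1" (the pictures are not rectified: a ray, as slopes to the right and down, at radius r is drawn at 1 + k1 r^2 times it, then the intrinsics apply), "cam_to_world" (4x4, takes a point from camera to world coordinates). Camera axes: x right, y up, looking along -z (the intrinsics and any distortion apply to the point x, -y, -z); pixel columns grow to the right and rows downward; lengths in mm; the calibration is good to about 2 mm. A picture is of the moment at which its call begins. camera_model takes no time and is no camera call.
- ticket.close_job(): hands the job in; it is judged then, once.
The state is a dict: "time_s": time; "joints": joint angles; "qvel": joint speeds; "tau": joint torques, N m; "eef_pos": TCP position; "tcp_rot": TCP orientation; "ft_force": force on the tool from outside, world axes, zero at the start; "torque": the same for the moment, N m; "finger_gap": finger opening in mm; "grasp_force": force on a finger pad.
Only numpy, scipy, OpenCV 4.12 (cv2) and the standard library are available. Lean on these libraries where they do the work, as an engineer would, in place of code of your own. Each camera call takes 0.05 s, during which the arm holds its last target. There are 200 camera calls.

TASK

Run a coating test on the loose flat plate with the bench tester: press the tail of the specimen clip down so that the clip lifts and stays up, lay the plate on the specimen stage and slide it between the side guides right up against the end stop, then press the nose of the clip down so that it snaps onto the plate. Then slide the dust cover on the sloping panel all the way aside, hold the test button beneath it fully down for at least one second without forcing it, let it come up, and slide the cover fully home again. Leave the plate clipped in place, and leave the other things on the bench where they lie.

Things in the scene. Friction and masses are not known exactly. Their poses are not given: they have to be found in the camera images.
- tester: Grey bench tester, fixed. Origin on the bench under it; x points into it, away from the operator, y to its left, z up. Spans x -101..95, y -140..160 mm; chassis top z 26. Right half: specimen stage along y = -80. Left half (y 0..160): panel sloping up away from the operator at 28 deg, from x -100, z 45 to x 6, z 101; see point visor_edge for what stands above it.
- visor_edge (a point): Middle of the front lower edge of the visor on the tester's upright display head (tester x -30, y 80, z 218 mm); the head's face is at x 6, its top at z 223, both 160 mm wide. A gripper pointing straight down over cover or button hits visor and head: point it square to the panel instead, 28 deg off vertical, leaning back toward the operator.
- seat (a point): Where the middle of the plate's underside belongs, on the stage surface: tester x -35, y -80, z 44 mm; axes as the tester's. A plate at home lies with its long side along x, its inner end against the end stop 55 mm beyond this point (+x; 11 mm high). For x -66..0 the stage is only a tongue 36 mm wide, 18 mm above the chassis, so fingers can straddle the plate.
- guide_mouth (a point): Middle of the mouth of the two side guides, at stage height, 5 mm beyond the seat point (+x). The flared mouth is about 66 mm wide and narrows within 14 mm to 54 mm between the guides, which run on to the end stop and are 11 mm high.
- test_plate: Flat dark steel test plate, 110 x 50 x 8 mm, 0.08 to 0.17 kg, loose on the bench, with a 6 mm hole near one end (either end may go in first). Origin: middle of its underside; x along its 110 mm, y along its 50 mm, z up.
- clip (a joint): Angle of the specimen clip about its pin (along tester y, through x 55, y -80, z 66 mm), rad. 0: nose right down; 0.12: nose on the 8 mm plate; 0.65: fully lifted, tip 41 mm above the stage. Over-centre spring: below about 0.32 it snaps shut (2 N at the nose), above it snaps open and stays. About 5 N on the tail opens it, about 4 N on the nose shuts it.
- clip_tail (a point): Middle of the top of the clip's tail pad (black, 24 x 30 mm), beyond the pin: 38 mm from it (+x) and 11.5 mm above it at joint 0 (z about 78 mm). It sinks 25 mm as the clip opens fully. Axes turn with the clip.
- clip_nose (a point): Middle of the top of the clip's nose pad (black, 22 x 26 mm), on the operator's side of the pin: 58 mm from it (-x) and 7 mm above it at joint 0 (z 73 mm); z about 107 mm and 42 mm from the pin when open. Its brass contact tip, 14 mm across, presses on the plate 23 mm from the end stop.
- cover (a joint): How far the dust cover is slid aside, m: 0 fully home over the button, 0.072 fully aside. It runs in two rails straight to the tester's left (+y) with 2 to 3 N of friction, stays where it is left, and has an end stop each way.
- cover_rib (a point): Middle of the top edge of the finger rib on the dust cover; moves with it. The cover is a black shallow hood, 56 mm up the slope by 64 mm across; the rib is 8 mm thick (y), 34 mm long (x) and stands 15 mm above the cover's flat top. Axes: x up the slope, y to the left (the way the cover opens), z square out of the panel.
- button (a joint): How far the test button is pressed, m: 0 up, 0.006 fully down (from 0.0045 on it counts as down). Sprung: about 2.5 N to start it, 5.5 N fully down; more than 40 N is forcing it.
- button_top (a point): Middle of the face of the round grey test button, 28 mm across, 7 mm above the panel, hidden by the cover when that is home (rib top then 20 mm above it). Axes as cover_rib; it sinks along -z when pressed. With the cover fully aside its edge is 40 mm to the left of this point; the rails stand 25 mm up and down the slope from it, 8 mm higher than the button.
- lamp_top (a point): Highest point of the magnifier lamp that always stands between plate and tester: top of its gooseneck, 230 mm above the bench. Its white lens ring and lid lie to the left of this point and toward the robot, somewhat lower, its base to the right. Pass well above it.
- pen_1: Bystander, to be left where it lies: a white marker pen with a black cap, 135 mm long, lying flat.
- driver_a: Bystander, to be left where it lies: a screwdriver, 166 mm long, lying flat.
- pot_2: Bystander, to be left where it lies: a small white screw-lid pot, 36 mm across, 39 mm high, beside the tester.
- plug_gauge: Bystander, to be left where it lies: a plug gauge, 94 mm long, lying flat.
Things that resemble listed ones, but are neither listed nor needed, are in the scene too. Of the things shaped like the test_plate, the steel one is meant.

How it is judged:
By the outcome, as a careful person would: the job done as asked, in the order asked, and still so for the second after the job is handed in, with the robot touching nothing.
It also fails if it takes over 72 s, if anything falls off the work surface, if the arm or the gripper's body presses on something with over 40 N, if the wrist force passes 120 N, or if a joint passes its speed limit or range.

## Working session

There is one attempt and no reset: what is moved stays moved. The work goes in short steps, Python scripts to look and compute and a tool call to move; the robot and the scene stay as the last step left them, time stands still between calls to the robot, and variables do not carry over. Pictures are saved under pics/ and viewed, at most 10 in all, crops included, and the job is handed in when it is done.

Besides the shell and the picture viewer there is one more tool, called after ">>>" in YAML: its name, and indented under it one key for each argument. step_arm: Moves the arm, as the interface text tells. Its arguments: {"type":"object","properties":{"motion":{"type":"array","items":{"type":"array","items":{"type":"number"}}},"gripper":{"type":"number"}},"required":["motion"]}

```bash
ls; mkdir -p pics
python3 - <<'E'
from bench import robot, eyes
import cv2
for n in("top","side"):
    im=eyes.capture(n); cv2.imwrite(f"pics/{n}0.png",im[:,:,::-1]); print(eyes.camera_model(n))
print(robot.sense())
E
```

```text
pics
{'intrinsics': array([[471.57350991,   0.        , 322.54904009],
       [  0.        , 471.57350991, 236.825503  ],
       [  0.        ,   0.        ,   1.        ]]), 'k1': -0.07418747203711257, 'cam_to_world': array([[ 5.04267378e-04,  9.98846456e-01, -4.80156446e-02,
         4.38655098e+02],
       [-9.99913368e-01,  1.13519462e-03,  1.31136723e-02,
        -1.54606115e+02],
       [ 1.31530522e-02,  4.80048721e-02,  9.98760497e-01,
         1.35331613e+03],
       [ 0.00000000e+00,  0.00000000e+00,  0.00000000e+00,
         1.00000000e+00]])}
{'intrinsics': array([[508.93167359,   0.        , 319.82862402],
       [  0.        , 508.93167359, 248.9336608 ],
       [  0.        ,   0.        ,   1.        ]]), 'k1': -0.08004815721168049, 'cam_to_world': array([[ 8.83591703e-01,  2.26265686e-01, -4.09962854e-01,
        -1.80611280e+01],
       [-4.68253791e-01,  4.23172516e-01, -7.75669652e-01,
        -1.18408780e+03],
       [-2.02241392e-03,  8.77341929e-01,  4.79861489e-01,
         8.04870775e+02],
       [ 0.00000000e+00,  0.00000000e+00,  0.00000000e+00,
         1.00000000e+00]])}
{'time_s': 0.1, 'joints': array([ 1.01777944,  0.33385222,  0.03986324,  1.46613812, -0.01338282,
        1.34329365, -0.05848233]), 'qvel': array([-1.04102185e-03, -1.81069371e-03,  2.43533262e-04, -1.54441977e-03,
        1.75609301e-03, -1.16627812e-03, -1.81695172e-05]), 'tau': array([ 4.69783670e-03, -6.57809472e+01,  1.34033885e+00, -4.04710972e+01,
       -5.95537992e-02,  4.09462187e-02,  1.23553782e-04]), 'eef_pos': array([ 284.76151033, -583.85655997,  221.76221679]), 'tcp_rot': array([-6.80272916e-04,  9.74364493e-01,  2.24974056e-01, -2.13070244e-04]), 'ft_force': array([0.62303349, 1.08469521, 0.67074431]), 'torque': array([-0.03980843, -0.01385127,  0.01010223]), 'grasp_force': 0.0, 'finger_gap': 87.125071378728}
```

View pics/top0.png

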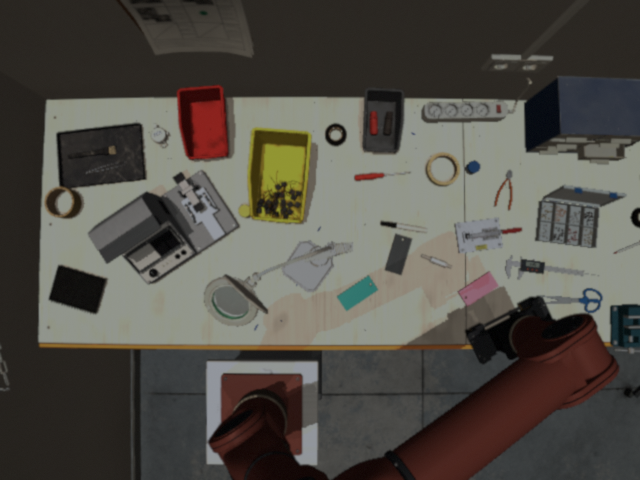

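View pics/side0.png

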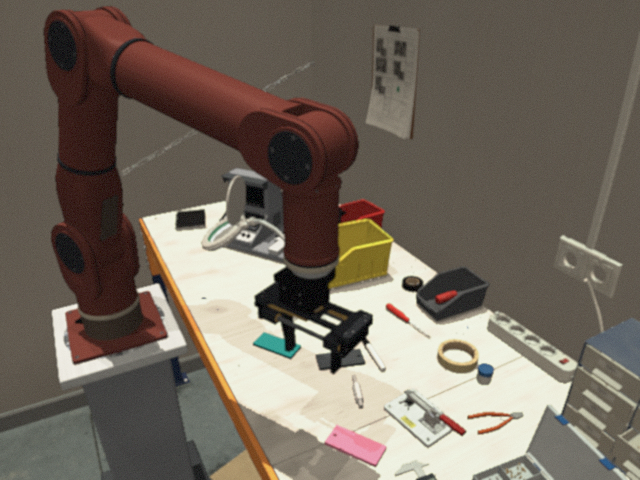

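Top view: tester at about (165,228), dark plate at (398,254), lamp at (240,300) with its neck to (350,245). I'll enlarge the tester next.

```bash
cat > h.py <<'E'
import numpy as np, cv2
from bench import robot, eyes
def ray(n,uv):
    m=eyes.camera_model(n);K=m["intrinsics"];T=m["cam_to_world"]
    p=cv2.undistortPoints(np.array([[uv]],float),K,np.array([m["k1"],0,0,0,0.]))[0,0]
    d=T[:3,:3]@np.array([p[0],-p[1],-1]); return T[:3,3],d
def onz(n,uv,z):
    o,d=ray(n,uv); return o+d*(z-o[2])/d[2]
def proj(n,P):
    m=eyes.camera_model(n);T=np.linalg.inv(m["cam_to_world"]);P=np.atleast_2d(P)
    c=P@T[:3,:3].T+T[:3,3]; s=c[:,:2]/-c[:,2:]*[1,-1]; s=s*(1+m["k1"]*(s**2).sum(1)[:,None])
    return s*m["intrinsics"][0,0]+m["intrinsics"][:2,2]
def tri(a,b):
    (o,d),(q,e)=ray("top",a),ray("side",b)
    t=np.linalg.lstsq(np.c_[d,-e],q-o,rcond=None)[0]
    return (o+d*t[0]+q+e*t[1])/2, np.linalg.norm(o+d*t[0]-q-e*t[1])
E
python3 - <<'E'
from h import *
t=cv2.imread("pics/top0.png")
c=cv2.resize(t[160:290,80:250],None,fx=4.6,fy=4.6,interpolation=cv2.INTER_CUBIC); cv2.imwrite("pics/c1.png",c)
# dark plate
g=t[225:285,375:425]; m=((g.max(2)<110)).astype(np.uint8)
for k in cv2.findContours(m,0,2)[0]:
    if cv2.contourArea(k)>150:
        r=cv2.minAreaRect(k); b=cv2.boxPoints(r)+[375,225]; P=np.array([onz("top",x,8) for x in b])[:,:2]
        print(r,cv2.contourArea(k),P.round(),P.mean(0), [np.linalg.norm(P[i]-P[i-1]).round(1) for i in range(4)])
E
```

```text
((22.954130172729492, 28.98624038696289), (17.911352157592773, 38.504615783691406), 16.699243545532227) 639.0 [[ 409. -347.]
 [ 515. -380.]
 [ 500. -429.]
 [ 394. -397.]] [ 454.48737602 -388.28546132] [np.float64(51.4), np.float64(110.4), np.float64(51.6), np.float64(110.5)]
```

View pics/c1.png

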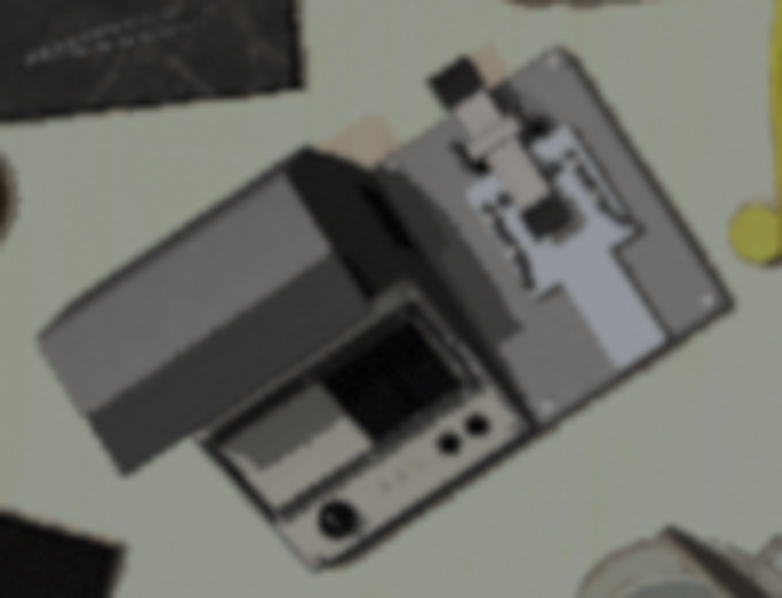

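Crop shows the tester clearly: clip closed with tail pad at crop (457,83) and nose at (550,215); chassis corners at (733,303), (565,48) and (535,432); black cover at about (395,380). Next I fit the tester pose.

```bash
cat >> h.py <<'E'
def crop(c): return (np.array(c)+.5)/4.6-.5+[80,160]
E
python3 - <<'E'
from h import *
from scipy.optimize import least_squares
pts=[((-101,-140,26),(733,303)),((95,-140,26),(565,48)),((-101,0,26),(535,432)),((93,-80,77.5),(457,83)),((-3,-80,73),(550,213)),((-100,160,45),(318,568)),((-30,0,218),(370,300)),((-30,160,218),(125,474))]
L=np.array([p[0] for p in pts],float);U=np.array([crop(p[1]) for p in pts])
def W(p,L):
    c,s=np.cos(p[2]),np.sin(p[2]);return np.c_[L[:,0]*c-L[:,1]*s+p[0],L[:,0]*s+L[:,1]*c+p[1],L[:,2]]
for idx in (range(8),[0,1,2,3,4],[0,1,2]):
    idx=list(idx)
    r=least_squares(lambda p:(proj("top",W(p,L[idx]))-U[idx]).ravel(),[450,150,.55],loss="soft_l1")
    print(r.x[:2],np.degrees(r.x[2]));print((proj("top",W(r.x,L))-U).round(1).tolist())
p=r.x
# tester coords on the cover
R=np.array([[np.cos(p[2]),-np.sin(p[2])],[np.sin(p[2]),np.cos(p[2])]])
for c in [(320,385),(410,318),(470,380),(375,445),(395,380)]:
    o,d=ray("top",crop(c)); o2=np.r_[R.T@(o[:2]-p[:2]),o[2]];d2=np.r_[R.T@d[:2],d[2]]
    n=np.array([-np.sin(np.radians(28)),0,np.cos(np.radians(28))]); q=np.array([-100,0,45.])+n*12
    t=n@(q-o2)/(n@d2); x=o2+d2*t; print(c,x.round(1))
E
```

```text
[542.0556944  236.87036619] 32.981289872028135
[[-0.2, 0.3], [-0.4, -1.9], [1.1, -0.8], [0.5, -0.7], [-0.9, 0.5], [-1.8, 0.4], [1.6, 2.1], [-0.1, 0.0]]
[540.66501524 236.84504202] 392.95544162180414
[[-0.2, 0.8], [-0.4, -1.4], [1.1, -0.3], [0.5, -0.2], [-0.9, 1.0], [-1.8, 0.9], [1.6, 2.6], [-0.1, 0.6]]
[540.1117335  237.31031665] 392.66417184927
[[-0.4, 1.3], [-0.2, -1.1], [0.8, -0.0], [0.6, 0.0], [-1.0, 1.3], [-2.2, 0.9], [1.3, 2.9], [-0.5, 0.5]]
(320, 385) [-20.2  78.1 101. ]
(410, 318) [-16.1  12.5 103.2]
(470, 380) [-61.1   7.1  79.3]
(375, 445) [-63.   75.3  78.3]
(395, 380) [-39.4  41.9  90.8]
```

```bash
cat >> h.py <<'E'
from scipy.spatial.transform import Rotation as Ro
TP=np.array([541.,237.]);TY=np.radians(32.95)
def tw(p):
    c,s=np.cos(TY),np.sin(TY);return np.array([TP[0]+c*p[0]-s*p[1],TP[1]+s*p[0]+c*p[1],p[2]])
def wt(p):
    c,s=np.cos(TY),np.sin(TY);d=np.array(p[:2])-TP;return np.array([c*d[0]+s*d[1],-s*d[0]+c*d[1],p[2]])
def go(p,yawy=None):
    "rest of way in tool axes (mm), turn in deg to bring tool y to world angle yawy"
    s=robot.sense();q=s["tcp_rot"];R=Ro.from_quat([q[1],q[2],q[3],q[0]]).as_matrix()
    a=np.degrees(np.arctan2(R[1,1],R[0,1])); t=0 if yawy is None else ((a-yawy+180)%360-180)
    R2=R@Ro.from_euler("z",t,degrees=True).as_matrix()
    print("t",s["time_s"],"tcp",s["eef_pos"].round(1),"tester",wt(s["eef_pos"]).round(1),"yaw",a.round(1),"turn",round(t,1),"shift after turn",(R2.T@(np.array(p)-s["eef_pos"])).round(1),"f",s["ft_force"].round(1))
E
python3 - <<'E'
from h import *
print(tri((222,87),(384,212)), tw((93,-80,78)))
for z in (60,100): print(z,[onz("top",u,z).round() for u in ((180,90),(222,87),(228,150),(188,158))])
a=cv2.imread("pics/side0.png");h=cv2.cvtColor(a,cv2.COLOR_BGR2HSV)
m=((h[:,:,1]>150)&((h[:,:,0]<6)|(h[:,:,0]>174))).astype(np.uint8);m[:195]=0;m[240:]=0;m[:,:335]=0
ys,xs=np.nonzero(m);print(xs.min(),xs.max(),ys.min(),ys.max(),[(x,ys[xs==x].min(),ys[xs==x].max()) for x in range(xs.min(),xs.max(),5) if (xs==x).any()])
go(tw((93,-80,300)),32.95)
E
```

```text
(array([911.97482092, 106.44372359,  85.83083519]), np.float64(1.5262269156508885)) [662.55309079 220.45170345  78.        ]
60 [array([915., 230.,  60.]), array([922., 111.,  60.]), array([742.,  91.,  60.]), array([720., 203.,  60.])]
100 [array([900., 218., 100.]), array([907., 103., 100.]), array([733.,  84., 100.]), array([711., 192., 100.])]
335 384 198 238 [(335, np.int64(198), np.int64(238)), (340, np.int64(207), np.int64(220)), (345, np.int64(204), np.int64(220)), (350, np.int64(203), np.int64(219)), (355, np.int64(202), np.int64(218)), (360, np.int64(200), np.int64(218)), (365, np.int64(200), np.int64(217)), (370, np.int64(203), np.int64(217)), (375, np.int64(206), np.int64(221)), (380, np.int64(208), np.int64(225))]
t 0.1 tcp [ 284.8 -583.9  221.8] tester [-661.5 -549.4  221.8] yaw -64.0 turn -96.9 shift after turn [469.6 754.5 -77.5] f [0.6 1.1 0.7]
```

>>> step_arm:
  motion:
    - [0,0,-0.012,-7.1]
    - [0,0,-0.012,-7.1]
    - [0,0,-0.012,-7.1]
    - [0,0,-0.012,-7.1]
    - [0,0,-0.012,-7.1]
    - [0,0,-0.012,-7.1]
    - [0,0,-0.012,-7.1]
    - [0,0,-0.012,-7.1]
    - [0,0,-0.012,-7.1]
    - [0,0,-0.012,-7.1]
  gripper: 0

```text
time_s: 0.93
eef_pos: [284.8, -584.1, 342.6]
tcp_rot: [-0.0, 0.66, 0.751, 0.0]
ft_force: [0.6, -0.9, -0.0]
finger_gap: 28.2
grasp_force: 0.0
```

>>> step_arm:
  motion:
    - [0,0,0,-7]
    - [0,0,0,-7]
    - [0,0,0,-7]
    - [0,0,0,-4.9]

```text
time_s: 1.27
eef_pos: [284.8, -584.1, 342.1]
tcp_rot: [-0.0, 0.475, 0.88, 0.0]
ft_force: [1.0, -0.3, -0.1]
finger_gap: 3.7
grasp_force: 0.0
```

```bash
python3 -c "
from h import *
go(tw((93,-80,340)),32.95)"
```

```text
t 1.2667 tcp [ 284.8 -584.1  342.1] tester [-661.6 -549.7  342.1] yaw 33.3 turn 0.3 shift after turn [469.7 754.6   2.5] f [ 1.  -0.3 -0.1]
```

>>> step_arm:
  motion:
    - [0.02,0.032,0,0]
    - [0.02,0.032,0,0]
    - [0.02,0.032,0,0]
    - [0.02,0.032,0,0]
    - [0.02,0.032,0,0]
    - [0.02,0.032,0,0]
    - [0.02,0.032,0,0]
    - [0.02,0.032,0,0]
    - [0.02,0.032,0,0]
    - [0.02,0.032,0,0]

```text
time_s: 2.1
eef_pos: [445.2, -240.6, 342.4]
tcp_rot: [-0.0, 0.478, 0.878, -0.0]
ft_force: [-0.3, -0.3, -0.4]
finger_gap: 0.5
grasp_force: 0.0
```

>>> step_arm:
  motion:
    - [0.02,0.032,0,0]
    - [0.02,0.032,0,0]
    - [0.02,0.032,0,0]
    - [0.02,0.032,0,0]
    - [0.02,0.032,0,0]
    - [0.02,0.032,0,0]
    - [0.02,0.032,0,0]
    - [0.02,0.032,0,0]
    - [0.02,0.032,0,0]
    - [0.02,0.032,0,0]

```text
time_s: 2.93
eef_pos: [605.5, 100.7, 342.2]
tcp_rot: [-0.0, 0.478, 0.878, -0.0]
ft_force: [0.7, -0.1, 0.4]
finger_gap: 0.2
grasp_force: 0.0
```

Run:
```python
from h import *
go(tw((94,-80,120)),32.95)
a=eyes.capture("side")[:,:,::-1]; cv2.imwrite("pics/s1.png",cv2.resize(a[150:280,160:330],None,fx=4.6,fy=4.6,interpolation=cv2.INTER_CUBIC))
```

```text
t 2.9333 tcp [605.5 100.7 342.2] tester [ -20.  -149.4  342.2] yaw 32.9 turn -0.1 shift after turn [ 69.4 114.1 222.2] f [ 0.7 -0.1  0.4]
```

View pics/s1.png

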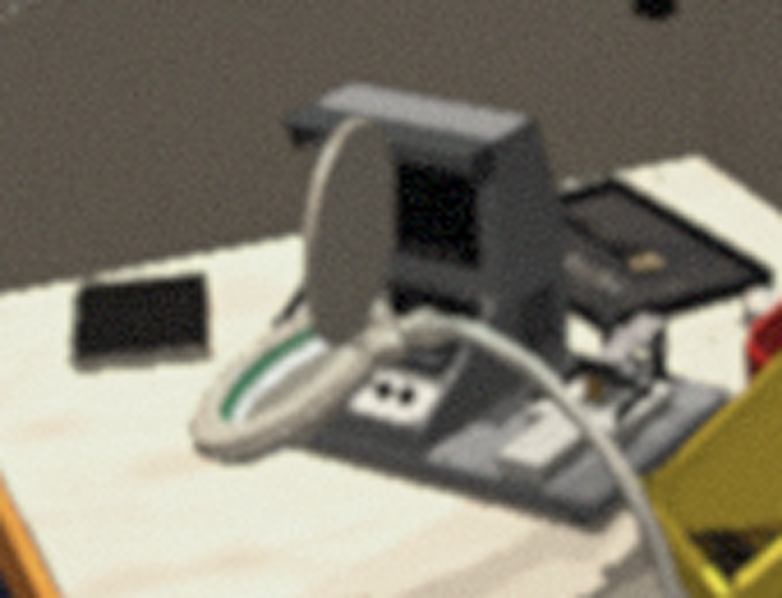

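Side view: visor corner at about crop (475,165), chassis front-right corner at about (600,505), right-back corner at about (735,395). I'll check the fitted pose against these while moving on.

Run:
```python
from h import *
for P,c in [((-101,-140,26),(600,505)),((95,-140,26),(735,395)),((-30,0,218),(478,165)),((-30,160,218),(290,132)),((93,-80,78),(655,325)),((-3,-80,73),(590,385))]:
    print(P,((proj("side",tw(P))[0]-[160,150]+.5)*4.6-.5-c).round(0))
```

```text
(-101, -140, 26) [-7. -3.]
(95, -140, 26) [ 0. -9.]
(-30, 0, 218) [-13.  -2.]
(-30, 160, 218) [-9. -9.]
(93, -80, 78) [  7. -19.]
(-3, -80, 73) [  3. -22.]
```

>>> step_arm:
  motion:
    - [0.014,0.023,0.02,0]
    - [0.014,0.023,0.02,0]
    - [0.014,0.023,0.02,0]
    - [0.014,0.023,0.02,0]
    - [0.014,0.022,0.02,0]
    - [0,0,0.03,0]
    - [0,0,0.03,0]
    - [0,0,0.03,0]
    - [0,0,0.03,0]
    - [0,0,0,0]

```text
time_s: 3.82
eef_pos: [659.5, 218.0, 115.3]
tcp_rot: [-0.003, 0.478, 0.878, -0.004]
ft_force: [-0.6, -1.4, -0.6]
finger_gap: 0.6
grasp_force: 0.0
```

Run:
```python
from h import *
go(tw((94,-80,79)),32.95)
a=eyes.capture("top")[:,:,::-1]; cv2.imwrite("pics/t1.png",cv2.resize(a[160:290,80:250],None,fx=4.6,fy=4.6,interpolation=cv2.INTER_CUBIC))
```

```text
t 3.8167 tcp [659.5 218.  115.3] tester [ 89.1 -80.4 115.3] yaw 32.9 turn -0.0 shift after turn [ 0.3  5.3 36.3] f [-0.6 -1.4 -0.6]
```

>>> step_arm:
  motion:
    - [0,0.005,0.01,0]
    - [0,0,0.01,0]
    - [0,0,0.01,0]
    - [0,0,0.006,0]
    - [0,0,0.005,0]
    - [0,0,0.005,0]
    - [0,0,0.004,0]
    - [0,0,0,0]

```text
time_s: 4.53
eef_pos: [667.7, 223.3, 72.9]
tcp_rot: [0.001, 0.478, 0.878, 0.001]
ft_force: [2.4, 1.2, 4.5]
finger_gap: 0.5
grasp_force: 2.0
```

>>> step_arm:
  motion:
    - [0,0,0.004,0]
    - [0,0,0.004,0]
    - [0,0,0.003,0]
    - [0,0,0,0]

```text
time_s: 4.87
eef_pos: [665.9, 222.0, 60.2]
tcp_rot: [-0.001, 0.478, 0.878, -0.001]
ft_force: [-0.4, 0.1, -0.7]
finger_gap: 0.8
grasp_force: 0.0
```

Run:
```python
from h import *
go(tw((94,-80,52)),32.95)
```

```text
t 4.8667 tcp [665.9 222.   60.2] tester [ 96.7 -80.5  60.2] yaw 32.9 turn -0.1 shift after turn [ 0.5 -2.7  8.2] f [-0.4  0.1 -0.7]
```

>>> step_arm:
  motion:
    - [0,0,-0.03,0]
    - [0,0,-0.04,0]
    - [0,0,-0.04,0]
    - [0,0,-0.04,-6.7]
    - [0,0,-0.04,-6.7]
    - [0,0,-0.04,-6.7]
    - [0,0,-0.04,-6.7]
    - [0,0,-0.01,-6.7]
    - [0,0,0,-6.7]
  gripper: 0.087

```text
time_s: 5.62
eef_pos: [667.3, 223.4, 346.0]
tcp_rot: [0.002, 0.144, 0.99, 0.001]
ft_force: [-0.3, 0.8, -1.5]
finger_gap: 52.4
grasp_force: 0.0
```

Run:
```python
from h import *
t=eyes.capture("top")[:,:,::-1].copy()
cv2.imwrite("pics/t2.png",np.hstack([cv2.resize(t[190:290,340:470],None,fx=3,fy=3,interpolation=3),cv2.resize(t[160:260,140:270],None,fx=3,fy=3,interpolation=3)]))
g=t[225:285,375:425]; m=((g.max(2)<110)).astype(np.uint8)
for k in cv2.findContours(m,0,2)[0]:
    if cv2.contourArea(k)>150:
        r=cv2.minAreaRect(k); b=cv2.boxPoints(r)+[375,225]; P=np.array([onz("top",x,8) for x in b])[:,:2]
        print(P.round(),P.mean(0))
for u in ((421,256),(451,267)): print(onz("top",u,8).round())
G=np.array([454.5,-388.3,0])-22*np.array([.956,-.295,0])
go(G+[0,0,340],72.8)
```

```text
[[ 410. -348.]
 [ 514. -380.]
 [ 499. -428.]
 [ 396. -396.]] [ 454.69410407 -388.05929717]
[ 449. -455.    8.]
[ 417. -542.    8.]
t 5.6667 tcp [667.1 222.8 343.4] tester [ 98.1 -80.5 343.4] yaw 73.9 turn 1.1 shift after turn [  44.4 -646.7    2.6] f [0.1 0.2 0.7]
```

View pics/t2.png

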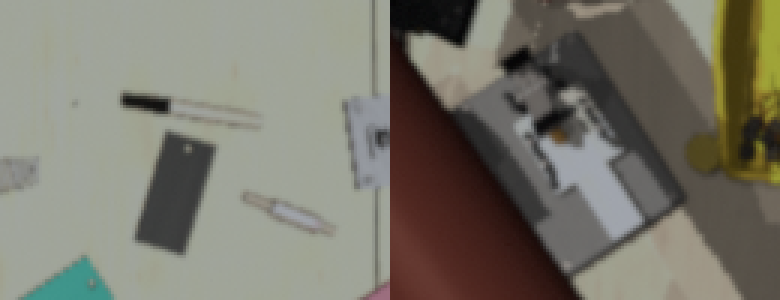

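Clip is up (brass tip showing) and the plate lies clear, hole end up, with the plug gauge 25 mm to its right.

>>> step_arm:
  motion:
    - [0.0044,-0.04,0,1.1]
    - [0.0044,-0.04,0,0]
    - [0.0044,-0.04,0,0]
    - [0.0044,-0.04,0,0]
    - [0.0044,-0.04,0,0]
    - [0.0044,-0.04,0,0]
    - [0.0044,-0.04,0,0]
    - [0.0044,-0.04,0,0]
    - [0.0044,-0.04,0,0]
    - [0.0044,-0.04,0,0]
  gripper: 0.072

```text
time_s: 6.5
eef_pos: [500.2, -146.2, 340.8]
tcp_rot: [-0.001, 0.158, 0.987, 0.0]
ft_force: [0.3, -1.4, -0.3]
finger_gap: 72.1
grasp_force: 0.0
```

>>> step_arm:
  motion:
    - [0,-0.04,0,0]
    - [0,-0.04,0.01,0]
    - [0,-0.04,0.02,0]
    - [0,-0.04,0.03,0]
    - [0,-0.04,0.035,0]
    - [0,-0.04,0.035,0]
    - [0,-0.007,0.035,0]
    - [0,0,0.035,0]
    - [0,0,0.035,0]
    - [0,0,0,0]

```text
time_s: 7.33
eef_pos: [429.5, -351.5, 120.7]
tcp_rot: [-0.005, 0.158, 0.987, 0.003]
ft_force: [-1.8, 1.1, 0.0]
finger_gap: 72.1
grasp_force: 0.0
```

Run:
```python
from h import *
go([433.7,-381.6,1.5],72.8)
```

```text
t 7.3333 tcp [ 429.5 -351.5  120.7] tester [-413.7 -433.2  120.7] yaw 71.8 turn -1.0 shift after turn [-14.2 -28.1 118.9] f [-1.8  1.1  0. ]
```

>>> step_arm:
  motion:
    - [-0.007,-0.014,0,-1]
    - [-0.007,-0.014,0.01,0]
    - [0,0,0.025,0]
    - [0,0,0.025,0]
    - [0,0,0.02,0]
    - [0,0,0.015,0]
    - [0,0,0.01,0]
    - [0,0,0,0]

```text
time_s: 8.0
eef_pos: [438.2, -384.4, 22.2]
tcp_rot: [-0.001, 0.148, 0.989, 0.001]
ft_force: [0.1, 0.5, 0.9]
finger_gap: 72.0
grasp_force: 0.0
```

Run:
```python
from h import *
go([433.7,-381.6,1.5],72.8)
```

```text
t 8.0 tcp [ 438.2 -384.4   22.2] tester [-424.2 -465.5   22.2] yaw 72.9 turn 0.1 shift after turn [ 5.1  1.3 20.7] f [0.1 0.5 0.9]
```

>>> step_arm:
  motion:
    - [0.005,0.001,0.008,0]
    - [0,0,0.007,0]
    - [0,0,0.004,0]
    - [0,0,0,0]
    - [0,0,0,0]

```text
time_s: 8.42
eef_pos: [434.6, -382.5, 4.2]
tcp_rot: [0.0, 0.148, 0.989, -0.0]
ft_force: [0.3, -0.8, -0.1]
finger_gap: 72.0
grasp_force: 0.0
```

>>> step_arm:
  motion:
    - [0,0,0,0]
    - [0,0,0,0]
    - [0,0,0,0]
    - [0,0,0,0]
  gripper: 0.03

```text
time_s: 8.75
eef_pos: [434.7, -382.6, 4.3]
tcp_rot: [0.0, 0.148, 0.989, -0.0]
ft_force: [-0.1, 0.0, 0.8]
finger_gap: 52.8
grasp_force: 0.7
```

Run:
```python
from h import *
go([433.7,-381.6,1.5],72.8); s=robot.sense(); print(s["finger_gap"],s["grasp_force"])
```

```text
t 8.75 tcp [ 434.7 -382.6    4.3] tester [-426.2 -462.1    4.3] yaw 73.0 turn 0.2 shift after turn [1.2 0.6 2.8] f [-0.1  0.   0.8]
52.75504460858396 0.7175201922655106
```

>>> step_arm:
  motion:
    - [0,0,0,0]
    - [0,0,0.0027,0]
    - [0,0,0,0]
  gripper: 0.058

```text
time_s: 9.0
eef_pos: [434.3, -382.3, 0.9]
tcp_rot: [-0.0, 0.148, 0.989, 0.0]
ft_force: [0.5, -0.6, -0.3]
finger_gap: 57.4
grasp_force: 0.0
```

>>> step_arm:
  motion:
    - [0,0,0,0]
    - [0,0,0,0]
    - [0,0,0,0]
    - [0,0,0,0]
    - [0,0,0,0]
  gripper: 0.03

```text
time_s: 9.42
eef_pos: [434.5, -382.5, 1.3]
tcp_rot: [-0.0, 0.148, 0.989, 0.0]
ft_force: [-0.7, -0.5, -1.6]
finger_gap: 49.4
grasp_force: 30.0
```

>>> step_arm:
  motion:
    - [0,0,-0.01,0]
    - [0,0,-0.03,0]
    - [0,0,-0.04,0]
    - [0,0,-0.04,0]
    - [0,0,-0.04,0]
    - [0,0,-0.04,-7]
    - [0,0,-0.04,-7]
    - [0,0,-0.04,-7]
    - [0,0,-0.04,-7]
    - [0,0,-0.03,-7]

```text
time_s: 10.25
eef_pos: [434.7, -382.0, 355.9]
tcp_rot: [0.001, -0.16, 0.987, -0.001]
ft_force: [1.0, 0.1, -1.2]
finger_gap: 49.6
grasp_force: 30.0
```

Run:
```python
from h import *
go(tw((-112,-80,350)),122.95); s=robot.sense(); print(s["finger_gap"],s["grasp_force"])
```

```text
t 10.25 tcp [ 434.7 -382.   355.9] tester [-425.9 -461.6  355.9] yaw 108.4 turn -14.6 shift after turn [-313.9  381.6    4.8] f [ 1.   0.1 -1.2]
49.62591647429984 29.97289091348648
```

>>> step_arm:
  motion:
    - [0,0,0,-7.1]
    - [0,0,0,-7.1]
    - [-0.021,0.0255,0,0]
    - [-0.021,0.0255,0,0]
    - [-0.021,0.0255,0,0]
    - [-0.021,0.0255,0,0]
    - [-0.021,0.0255,0,0]
    - [-0.021,0.0255,0,0]
    - [-0.021,0.0255,0,0]
    - [-0.021,0.0255,0,0]

```text
time_s: 11.08
eef_pos: [467.6, -118.1, 351.9]
tcp_rot: [-0.0, -0.278, 0.961, -0.001]
ft_force: [1.0, 1.0, -0.9]
finger_gap: 49.1
grasp_force: 30.0
```

>>> step_arm:
  motion:
    - [-0.021,0.0255,0,0]
    - [-0.021,0.0255,0,0]
    - [-0.021,0.0255,0,0]
    - [-0.021,0.0255,0,0]
    - [-0.021,0.0255,0,0]
    - [-0.021,0.0255,0,0]
    - [-0.021,0.0255,0,0]
    - [0,0,0,0]
    - [0,0,0,0]

```text
time_s: 11.83
eef_pos: [496.4, 112.1, 351.8]
tcp_rot: [-0.0, -0.28, 0.96, 0.0]
ft_force: [-0.1, -0.9, -2.1]
finger_gap: 49.4
grasp_force: 30.0
```

Run:
```python
from h import *
go(tw((-112,-80,48)),122.95); s=robot.sense(); print(s["joints"].round(2))
t=eyes.capture("top")[:,:,::-1].copy()
cv2.imwrite("pics/t3.png",cv2.resize(t[160:320,120:300],None,fx=3.7,fy=3.7,interpolation=3))
```

```text
t 11.8333 tcp [496.4 112.1 351.8] tester [-105.4  -80.6  351.8] yaw 122.5 turn -0.4 shift after turn [  6.6   0.4 303.8] f [-0.1 -0.9 -2.1]
[ 0.83  0.12 -1.21  1.54  0.11  1.56  1.75]
```

View pics/t3.png

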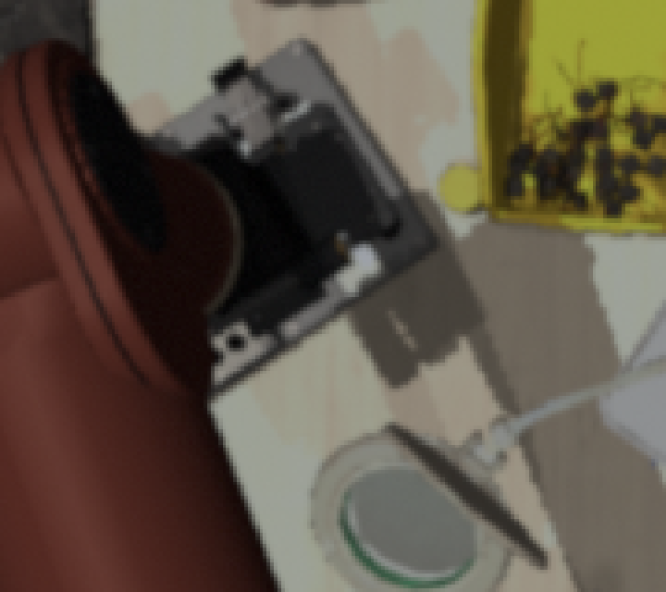

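Run:
```python
from h import *
for c in ((390,430),(545,560),(490,445),(330,480)):
    u=np.array(c)/3.7+[120,160]
    print(c,[wt(onz("top",u,z)).round() for z in (100,150,220)])
```

```text
(390, 430) [array([-205.,  -46.,  100.]), array([-209.,  -55.,  150.]), array([-214.,  -68.,  220.])]
(545, 560) [array([-344.,  -90.,  100.]), array([-342.,  -97.,  150.]), array([-339., -107.,  220.])]
(490, 445) [array([-253., -101.,  100.]), array([-255., -108.,  150.]), array([-258., -117.,  220.])]
(330, 480) [array([-212.,    9.,  100.]), array([-215.,   -2.,  150.]), array([-220.,  -18.,  220.])]
```

>>> step_arm:
  motion:
    - [0.003,0,0.03,-0.4]
    - [0.003,0,0.03,0]
    - [0,0,0.03,0]
    - [0,0,0.03,0]
    - [0,0,0.03,0]
    - [0,0,0.03,0]
    - [0,0,0.03,0]
    - [0,0,0.03,0]
    - [0,0,0,0]

```text
time_s: 12.63
eef_pos: [489.1, 102.8, 106.7]
tcp_rot: [-0.004, -0.279, 0.96, 0.0]
ft_force: [-1.9, -0.0, -1.8]
finger_gap: 49.6
grasp_force: 30.0
```

Run:
```python
from h import *
go(tw((-110,-80,48)),122.95); s=robot.sense(); print(s["joints"].round(2),s["tcp_rot"].round(3))
```

```text
t 12.6333 tcp [489.1 102.8 106.7] tester [-116.5  -84.4  106.7] yaw 122.4 turn -0.5 shift after turn [-7.   4.3 58.7] f [-1.9 -0.  -1.8]
[ 0.7   0.32 -1.13  1.92  0.32  1.11  1.58] [-0.004 -0.279  0.96   0.   ]
```

>>> step_arm:
  motion:
    - [-0.005,0.004,0.02,-0.5]
    - [0,0,0.018,0]
    - [0,0,0.012,0]
    - [0,0,0,0]
    - [0,0,0,0]

```text
time_s: 13.05
eef_pos: [494.6, 111.3, 62.2]
tcp_rot: [-0.0, -0.284, 0.959, -0.0]
ft_force: [-0.0, -0.8, -1.7]
finger_gap: 49.5
grasp_force: 30.0
```

Run:
```python
from h import *
go(tw((-110,-80,47)),122.95); s=robot.sense(); print(s["joints"].round(2),s["tcp_rot"].round(3))
a=eyes.capture("side")[:,:,::-1]; b=eyes.capture("top")[:,:,::-1]
cv2.imwrite("pics/s2.png",np.hstack([cv2.resize(a[170:290,180:310],None,fx=3,fy=3,interpolation=3),cv2.resize(b[160:280,140:270],None,fx=3,fy=3,interpolation=3)]))
```

```text
t 13.05 tcp [494.6 111.3  62.2] tester [-107.4  -80.2   62.2] yaw 123.0 turn 0.1 shift after turn [ 2.6  0.2 15.2] f [-0.  -0.8 -1.7]
[ 0.62  0.39 -1.08  1.95  0.4   1.04  1.51] [-0.    -0.284  0.959 -0.   ]
```

View pics/s2.png

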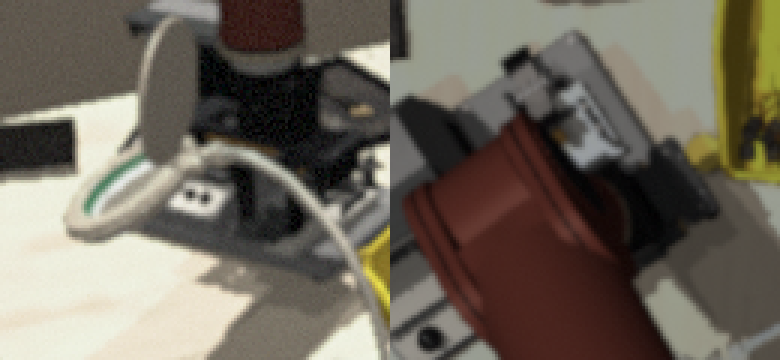

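The hand hides the plate in both views (the open clip and the guides show at (565,110) on the right), so I'll go on by force and pose readings.

>>> step_arm:
  motion:
    - [0.002,0,0.006,0]
    - [0,0,0.005,0]
    - [0,0,0.002,0]
    - [0,0,0,0]
    - [0,0,0,0]

```text
time_s: 13.57
eef_pos: [492.5, 110.8, 48.3]
tcp_rot: [-0.0, -0.285, 0.959, 0.0]
ft_force: [-0.4, -0.4, -1.4]
finger_gap: 49.5
grasp_force: 30.0
```

Run:
```python
from h import *
go(tw((-110,-80,46)),122.95)
```

```text
t 13.5667 tcp [492.5 110.8  48.3] tester [-109.3  -79.5   48.3] yaw 123.1 turn 0.2 shift after turn [ 0.7 -0.5  2.3] f [-0.4 -0.4 -1.4]
```

>>> step_arm:
  motion:
    - [0,0,0.0015,0.2]
    - [-0.005,0,0,0]
    - [-0.005,0,0,0]
    - [-0.005,0,0,0]
    - [-0.005,0,0,0]
    - [-0.005,0,0,0]
    - [0,0,0,0]

```text
time_s: 14.15
eef_pos: [514.5, 125.3, 47.0]
tcp_rot: [0.0, -0.283, 0.959, 0.0]
ft_force: [-0.7, 0.6, -1.3]
finger_gap: 49.5
grasp_force: 30.0
```

>>> step_arm:
  motion:
    - [-0.004,0,0,0]
    - [-0.004,0,0,0]
    - [-0.004,0,0,0]
    - [-0.004,0,0,0]
    - [0,0,0,0]

```text
time_s: 14.57
eef_pos: [527.7, 133.6, 47.0]
tcp_rot: [0.0, -0.283, 0.959, 0.0]
ft_force: [0.3, 0.6, -1.2]
finger_gap: 49.7
grasp_force: 30.0
```

Run:
```python
from h import *
go(tw((-56,-80,46)),122.95)
```

```text
t 14.5667 tcp [527.7 133.6  47. ] tester [-67.4 -79.5  47. ] yaw 122.9 turn -0.0 shift after turn [-11.4  -0.5   1. ] f [ 0.3  0.6 -1.2]
```

>>> step_arm:
  motion:
    - [-0.004,0,0,0]
    - [-0.004,0,0,0]
    - [-0.003,0,0,0]
    - [0,0,0,0]

```text
time_s: 14.9
eef_pos: [536.4, 139.2, 46.7]
tcp_rot: [-0.0, -0.283, 0.959, 0.0]
ft_force: [-0.7, 0.0, -2.2]
finger_gap: 49.6
grasp_force: 30.0
```

>>> step_arm:
  motion:
    - [-0.0015,0,0,0]
    - [-0.0015,0,0,0]
    - [0,0,0,0]

```text
time_s: 15.15
eef_pos: [536.7, 139.3, 45.9]
tcp_rot: [-0.003, -0.283, 0.959, -0.001]
ft_force: [-6.5, -4.9, 0.3]
finger_gap: 49.0
grasp_force: 30.0
```

Run:
```python
from h import *
go(tw((-56,-80,46)),122.95)
```

```text
t 15.15 tcp [536.7 139.3  45.9] tester [-56.7 -79.7  45.9] yaw 122.9 turn -0.1 shift after turn [-0.7 -0.3 -0.1] f [-6.5 -4.9  0.3]
```

>>> step_arm:
  motion:
    - [0,0,0.0008,0]
    - [0,0,0,0]

```text
time_s: 15.32
eef_pos: [536.8, 139.3, 45.4]
tcp_rot: [-0.002, -0.283, 0.959, -0.001]
ft_force: [-9.3, -5.0, 3.6]
finger_gap: 49.6
grasp_force: 30.0
```

>>> step_arm:
  motion:
    - [0,0,0,0]
    - [0,0,0,0]
    - [0,0,0,0]
  gripper: 0.066

```text
time_s: 15.57
eef_pos: [539.2, 141.0, 46.4]
tcp_rot: [0.001, -0.283, 0.959, 0.0]
ft_force: [0.2, -0.3, 0.0]
finger_gap: 61.3
grasp_force: 0.0
```

Run:
```python
from h import *
go(tw((-100,-80,110)),122.95)
```

```text
t 15.5667 tcp [539.2 141.   46.4] tester [-53.7 -79.6  46.4] yaw 122.9 turn -0.1 shift after turn [ 46.2  -0.4 -63.7] f [ 0.2 -0.3  0. ]
```

>>> step_arm:
  motion:
    - [0,0,-0.01,0]
    - [0,0,-0.015,0]
    - [0.01,0,-0.015,0]
    - [0.02,0,0,0]
    - [0.02,0,0,0]
    - [0.012,0,0,0]
    - [0,0,0,0]
    - [0,0,0.01,0]
    - [0,0,0.018,0]
    - [0,0,0.01,0]
  gripper: 0.07

```text
time_s: 16.4
eef_pos: [487.3, 107.3, 47.1]
tcp_rot: [0.0, -0.283, 0.959, 0.0]
ft_force: [-1.0, -2.0, -0.6]
finger_gap: 70.1
grasp_force: 0.0
```

>>> step_arm:
  motion:
    - [0,0,0,0]
    - [0,0,0,0]
    - [0,0,0,0]
    - [0,0,0,0]
    - [0,0,0,0]
  gripper: 0

```text
time_s: 16.82
eef_pos: [487.2, 107.3, 48.6]
tcp_rot: [0.0, -0.283, 0.959, -0.0]
ft_force: [0.4, 0.1, 0.3]
finger_gap: 44.5
grasp_force: 0.0
```

Run:
```python
from h import *
go(tw((-99.5,-80,48.5)),122.95); print(robot.sense()["joints"].round(2))
```

```text
t 16.8167 tcp [487.2 107.3  48.6] tester [-115.7  -79.6   48.6] yaw 122.9 turn -0.0 shift after turn [-16.2  -0.4   0.2] f [0.4 0.1 0.3]
[ 0.63  0.39 -1.07  1.98  0.41  1.    1.51]
```

>>> step_arm:
  motion:
    - [0,0,0,0]
    - [0,0,0,0]
    - [0,0,0,0]
    - [-0.004,0,0,0]
    - [-0.004,0,0,0]
    - [-0.004,0,0,0]
    - [-0.002,0,0,0]
    - [0,0,0,0]

```text
time_s: 17.48
eef_pos: [498.9, 115.2, 48.1]
tcp_rot: [0.0, -0.283, 0.959, 0.0]
ft_force: [1.5, -0.4, 0.9]
finger_gap: 1.1
grasp_force: 0.0
```

>>> step_arm:
  motion:
    - [-0.0012,0,0,0]
    - [-0.0012,0,0,0]
    - [0,0,0,0]

```text
time_s: 17.73
eef_pos: [500.0, 115.7, 47.9]
tcp_rot: [-0.001, -0.283, 0.959, -0.0]
ft_force: [-2.6, -0.3, 0.8]
finger_gap: 0.3
grasp_force: 1.2
```

>>> step_arm:
  motion:
    - [-0.001,0,0,0]
    - [-0.001,0,0,0]
    - [0,0,0,0]

```text
time_s: 17.98
eef_pos: [500.3, 115.8, 47.6]
tcp_rot: [-0.002, -0.283, 0.959, -0.001]
ft_force: [-9.1, -5.6, 7.3]
finger_gap: 0.1
grasp_force: 5.1
```

Run:
```python
from h import *
go(tw((-99.5,-80,48.5)),122.95)
```

```text
t 17.9833 tcp [500.3 115.8  47.6] tester [-100.1  -79.6   47.6] yaw 122.9 turn -0.1 shift after turn [-0.6 -0.4 -0.9] f [-9.1 -5.6  7.3]
```

>>> step_arm:
  motion:
    - [0.008,0,0,0]
    - [0,0,-0.02,0]
    - [0,0,-0.035,0]
    - [0,0,-0.04,0]
    - [0,0,-0.04,0]
    - [0,0,-0.03,7.1]
    - [0,0,0,7.1]
    - [0,0,0,7.1]
    - [0,0,0,7.1]
    - [0,0,0,7.1]

```text
time_s: 18.82
eef_pos: [495.6, 112.6, 213.3]
tcp_rot: [0.001, 0.026, 1.0, -0.0]
ft_force: [0.3, -0.6, -1.5]
finger_gap: 0.6
grasp_force: 0.0
```

>>> step_arm:
  motion:
    - [0,0,0,7.1]
    - [0,0,0,7.1]
    - [0,0,0,7.1]
    - [0,0,0,7.1]
    - [0,0,0,7.1]
    - [0,0,0,7.1]
    - [0,0,0,7.1]
    - [0,0,0,4]
    - [0,0,0,0]

```text
time_s: 19.57
eef_pos: [495.5, 112.8, 213.1]
tcp_rot: [0.0, 0.473, 0.881, 0.0]
ft_force: [-0.3, -0.3, -0.3]
finger_gap: 0.4
grasp_force: 0.0
```

Run:
```python
from h import *
go(tw((13,-80,130)),32.95); print(robot.sense()["joints"].round(2))
```

```text
t 19.5667 tcp [495.5 112.8 213.1] tester [-105.8  -79.5  213.1] yaw 33.5 turn 0.6 shift after turn [ -0.5 118.7  83.2] f [-0.3 -0.3 -0.3]
[ 0.61  0.14 -0.98  1.78  0.12  1.28  0.18]
```

>>> step_arm:
  motion:
    - [0,0.028,0,0.6]
    - [0,0.028,0,0]
    - [0,0.028,0.01,0]
    - [0,0.029,0.02,0]
    - [0,0,0.03,0]
    - [0,0,0.02,0]
    - [0,0,0,0]
    - [0,0,0,0]

```text
time_s: 20.23
eef_pos: [589.4, 174.5, 132.6]
tcp_rot: [-0.001, 0.475, 0.88, -0.0]
ft_force: [0.2, -0.3, 1.0]
finger_gap: 0.2
grasp_force: 0.0
```

Run:
```python
from h import *
go(tw((6,-80,81)),32.95)
```

```text
t 20.2333 tcp [589.4 174.5 132.6] tester [  6.6 -78.8 132.6] yaw 33.2 turn 0.3 shift after turn [-1.3 -0.6 51.6] f [ 0.2 -0.3  1. ]
```

>>> step_arm:
  motion:
    - [-0.001,0,0.01,0]
    - [0,0,0.008,0]
    - [0,0,0.006,0]
    - [0,0,0.005,0]
    - [0,0,0.005,0]
    - [0,0,0.004,0]
    - [0,0,0,0]

```text
time_s: 20.82
eef_pos: [590.4, 173.4, 94.6]
tcp_rot: [0.0, 0.476, 0.879, -0.0]
ft_force: [0.5, -0.5, -0.3]
finger_gap: 0.4
grasp_force: 0.0
```

>>> step_arm:
  motion:
    - [0,0,0.004,0]
    - [0,0,0.003,0]
    - [0,0,0.003,0]
    - [0,0,0,0]

```text
time_s: 21.15
eef_pos: [590.2, 173.7, 84.4]
tcp_rot: [-0.0, 0.476, 0.879, -0.0]
ft_force: [0.3, -0.3, -0.2]
finger_gap: 0.4
grasp_force: 0.0
```

Run:
```python
from h import *
go(tw((6,-80,81)),32.95)
```

```text
t 21.15 tcp [590.2 173.7  84.4] tester [  6.8 -79.9  84.4] yaw 33.1 turn 0.2 shift after turn [-0.1 -0.8  3.4] f [ 0.3 -0.3 -0.2]
```

>>> step_arm:
  motion:
    - [0,0,-0.03,0]
    - [0,0,-0.04,0]
    - [0,0,-0.04,0]
    - [0,0,-0.04,0]
    - [0,0,-0.04,-7.1]
    - [0,0,-0.04,-7.1]
    - [0,0,-0.04,-7.1]
    - [0,0,-0.04,-7.1]
    - [0,0,-0.04,-7.1]
    - [0,0,-0.04,-7.1]

```text
time_s: 21.98
eef_pos: [590.1, 173.3, 477.3]
tcp_rot: [0.0, 0.122, 0.993, 0.0]
ft_force: [1.0, 1.2, 0.4]
finger_gap: 0.7
grasp_force: 0.0
```

>>> step_arm:
  motion:
    - [0,0,-0.02,-7.1]
    - [0,0,-0.02,-7.1]
    - [0,0,0,-7.1]
    - [0,0,0,-7.1]
    - [0,0,0,-7.1]
    - [0,0,0,-7.1]
    - [0,0,0,-4.8]
    - [0,0,0,0]

```text
time_s: 22.65
eef_pos: [590.6, 173.9, 515.0]
tcp_rot: [0.0, -0.287, 0.958, 0.0]
ft_force: [-0.5, 0.1, -0.3]
finger_gap: 0.3
grasp_force: 0.0
```

Run:
```python
from h import *
go([500,325,500],122.95);print(robot.sense()["joints"].round(2),robot.sense()["tcp_rot"].round(3))
```

```text
t 22.65 tcp [590.6 173.9 515. ] tester [  7.2 -79.9 515. ] yaw 123.3 turn 0.4 shift after turn [ -6.2 176.1  15.1] f [-0.5  0.1 -0.3]
[ 0.28  0.49 -1.21  0.88  0.51  2.02  1.51] [ 0.    -0.287  0.958  0.   ]
```

>>> step_arm:
  motion:
    - [0,0.036,0,0]
    - [0,0.036,0,0]
    - [0,0.036,0,0]
    - [0,0.036,0,0]
    - [0,0.032,0,0]
    - [0,0,0,0]

```text
time_s: 23.15
eef_pos: [488.8, 326.9, 515.7]
tcp_rot: [0.0, -0.288, 0.958, 0.001]
ft_force: [-0.4, 0.3, 0.6]
finger_gap: 0.4
grasp_force: 0.0
```

>>> step_arm:
  motion:
    - [-0.01,0,-0.03,0]
    - [-0.01,0,-0.03,0]
    - [-0.01,0,-0.03,0]
    - [0,0,0,0]

```text
time_s: 23.48
eef_pos: [512.0, 330.2, 535.2]
tcp_rot: [-0.021, -0.281, 0.96, -0.01]
ft_force: [0.7, -1.6, -1.1]
finger_gap: 0.0
grasp_force: 0.0
```

```bash
cat >> h.py <<'E'
def tilt():
    s=robot.sense();q=s["tcp_rot"];R=Ro.from_quat([q[1],q[2],q[3],q[0]]).as_matrix()
    c,si=np.cos(TY),np.sin(TY);T=np.array([[c,-si,0],[si,c,0],[0,0,1]])
    print("joints",s["joints"].round(2)," tool axes in tester frame (cols)\n",(T.T@R).round(3))
E
python3 - <<'E'
from h import *
tilt(); go([500,325,500],122.95)
t=eyes.capture("top")[:,:,::-1].copy()
cv2.imwrite("pics/t4.png",cv2.resize(t[160:290,80:280],None,fx=3.9,fy=3.9,interpolation=3))
E
```

```text
joints [-0.21  0.43 -0.83  0.78  0.35  2.08  1.31]  tool axes in tester frame (cols)
 [[-0.999  0.006 -0.045]
 [ 0.006  1.    -0.008]
 [ 0.045 -0.008 -0.999]]
t 23.4833 tcp [512.  330.2 535.2] tester [ 26.3  93.9 535.2] yaw 122.6 turn -0.3 shift after turn [11.3  2.5 35.7] f [ 0.7 -1.6 -1.1]
```

View pics/t4.png

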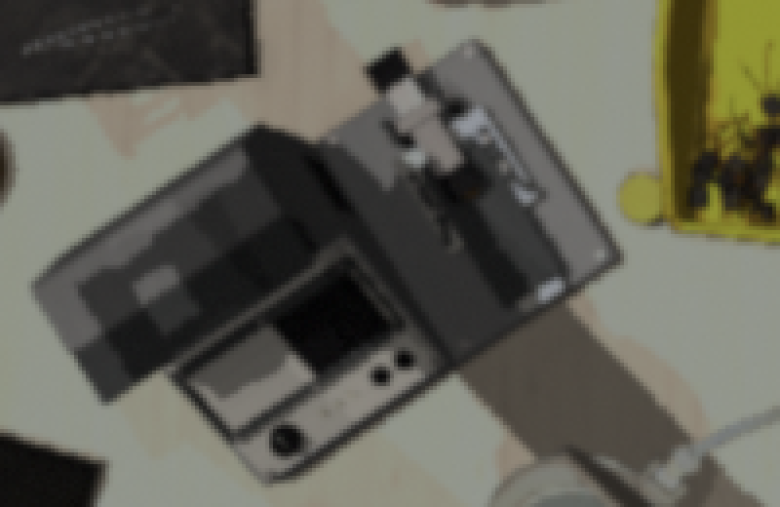

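Plate sits between the guides with the clip nose down on it, and the cover is still home. The tool can tilt only at the arm's limits, so I'm testing which way that goes.

>>> step_arm:
  motion:
    - [0,0,-0.04,0]
    - [0,0,-0.04,0]
    - [0,0,-0.04,0]
    - [0,0,-0.04,0]
    - [0,0,0,0]

```text
time_s: 23.95
eef_pos: [515.6, 333.9, 522.7]
tcp_rot: [-0.047, -0.283, 0.958, -0.024]
ft_force: [0.2, -0.2, 0.1]
finger_gap: 0.6
grasp_force: 0.0
```

Run:
```python
from h import *
tilt(); go([500,325,500],122.95)
```

```text
joints [-0.55  0.41 -0.19  0.76  0.09  2.08  1.45]  tool axes in tester frame (cols)
 [[-0.995  0.    -0.104]
 [ 0.002  1.    -0.018]
 [ 0.104 -0.019 -0.994]]
t 23.95 tcp [515.6 333.9 522.7] tester [ 31.4  95.2 522.7] yaw 122.9 turn -0.0 shift after turn [15.5  1.4 24.4] f [ 0.2 -0.2  0.1]
```

>>> step_arm:
  motion:
    - [-0.04,0,0,0]
    - [-0.04,0,0,0]
    - [-0.04,0,0,0]
    - [-0.04,0,0,0]
    - [0,0,0,0]

```text
time_s: 24.37
eef_pos: [604.4, 388.3, 472.8]
tcp_rot: [-0.045, -0.281, 0.959, -0.013]
ft_force: [0.9, 1.2, -3.6]
finger_gap: 0.7
grasp_force: 0.0
```

Run:
```python
from h import *
tilt(); go([500,325,500],122.95)
```

```text
joints [-0.72  0.66  0.27  0.5  -0.18  2.09  1.57]  tool axes in tester frame (cols)
 [[-0.996  0.005 -0.093]
 [ 0.005  1.     0.   ]
 [ 0.093 -0.    -0.996]]
t 24.3667 tcp [604.4 388.3 472.8] tester [135.5  92.5 472.8] yaw 122.7 turn -0.3 shift after turn [124.    3.7 -15.7] f [ 0.9  1.2 -3.6]
```

>>> step_arm:
  motion:
    - [0.02,0,-0.03,0]
    - [0.02,0,-0.03,0]
    - [0.02,0,-0.03,0]
    - [0.02,0,-0.03,0]
    - [0.02,0,-0.03,0]
    - [0.02,0,-0.03,0]
    - [0,0,0,0]

```text
time_s: 24.95
eef_pos: [479.9, 307.9, 605.4]
tcp_rot: [0.011, -0.282, 0.959, 0.003]
ft_force: [-0.5, -0.1, 1.5]
finger_gap: 0.4
grasp_force: 0.0
```

Run:
```python
from h import *
tilt(); s=robot.sense(); print(s["eef_pos"])
```

```text
joints [-0.88  0.28  0.38  0.77 -0.12  2.09  1.57]  tool axes in tester frame (cols)
 [[-1.     0.003  0.022]
 [ 0.003  1.    -0.   ]
 [-0.022  0.    -1.   ]]
[479.88704975 307.92051229 605.3955894 ]
```

>>> step_arm:
  motion:
    - [0.01,0,-0.035,0]
    - [0.01,0,-0.035,0]
    - [0.01,0,-0.035,0]
    - [0.01,0,-0.035,0]
    - [0.01,0,-0.035,0]
    - [0.01,0,-0.035,0]
    - [0,0,0,0]

```text
time_s: 25.53
eef_pos: [411.1, 268.1, 679.7]
tcp_rot: [0.074, -0.284, 0.956, 0.02]
ft_force: [-1.2, 1.1, -0.2]
finger_gap: 0.7
grasp_force: 0.0
```

Run:
```python
from h import *
tilt(); s=robot.sense(); print(s["eef_pos"])
```

```text
joints [-1.43  0.08  0.88  0.85 -0.07  2.09  1.55]  tool axes in tester frame (cols)
 [[-0.988 -0.002  0.153]
 [-0.002  1.    -0.002]
 [-0.153 -0.003 -0.988]]
[411.12346944 268.13360978 679.66635754]
```

>>> step_arm:
  motion:
    - [0,0,-0.035,0]
    - [0,0,-0.035,0]
    - [0,0,-0.035,0]
    - [0,0,-0.035,0]
    - [0,0,-0.035,0]
    - [0,0,-0.035,0]
    - [0,0,0,0]

```text
time_s: 26.12
eef_pos: [397.2, 262.4, 733.0]
tcp_rot: [0.13, -0.286, 0.949, 0.039]
ft_force: [-1.0, -0.5, -0.4]
finger_gap: 0.5
grasp_force: 0.0
```

Run:
```python
from h import *
tilt(); s=robot.sense(); print(s["eef_pos"])
```

```text
joints [-1.76  0.01  1.11  0.78  0.02  2.09  1.51]  tool axes in tester frame (cols)
 [[-0.963 -0.01   0.268]
 [-0.009  1.     0.002]
 [-0.268 -0.001 -0.963]]
[397.17085236 262.40123313 732.9797526 ]
```

15.5° and in the right plane. Continuing.

>>> step_arm:
  motion:
    - [0,0,-0.035,0]
    - [0,0,-0.035,0]
    - [0,0,-0.035,0]
    - [0,0,-0.035,0]
    - [0,0,-0.035,0]
    - [0,0,-0.035,0]
    - [0,0,0,0]

```text
time_s: 26.7
eef_pos: [387.2, 248.1, 757.0]
tcp_rot: [0.154, -0.282, 0.946, 0.049]
ft_force: [0.7, -1.3, -0.0]
finger_gap: 0.4
grasp_force: 0.0
```

Run:
```python
from h import *
tilt(); s=robot.sense(); print(s["eef_pos"])
```

```text
joints [-0.97 -0.01  0.28  0.73  0.03  2.09  1.48]  tool axes in tester frame (cols)
 [[-0.948 -0.006  0.319]
 [-0.004  1.     0.008]
 [-0.319  0.007 -0.948]]
[387.20429767 248.07270838 756.98773571]
```

>>> step_arm:
  motion:
    - [0,0,-0.04,0]
    - [0,0,-0.04,0]
    - [0,0,-0.04,0]
    - [0,0,-0.04,0]
    - [0,0,-0.04,0]
    - [0,0,-0.04,0]
    - [0,0,0,0]

```text
time_s: 27.28
eef_pos: [366.4, 226.5, 787.6]
tcp_rot: [0.184, -0.279, 0.94, 0.063]
ft_force: [-0.5, -0.9, 1.4]
finger_gap: 0.5
grasp_force: 0.0
```

Run:
```python
from h import *
tilt(); s=robot.sense(); print(s["eef_pos"])
```

```text
joints [-0.2  -0.03 -0.43  0.69 -0.01  2.09  1.51]  tool axes in tester frame (cols)
 [[-0.925 -0.006  0.381]
 [ 0.001  1.     0.017]
 [-0.381  0.016 -0.924]]
[366.40520127 226.46350369 787.55512062]
```

>>> step_arm:
  motion:
    - [0,0,-0.04,0]
    - [0,0,-0.04,0]
    - [0,0,-0.04,0]
    - [0,0,-0.04,0]
    - [0,0,-0.04,0]
    - [0,0,-0.04,0]
    - [0,0,-0.04,0]
    - [0,0,0,0]

```text
time_s: 27.95
eef_pos: [292.4, 175.8, 861.4]
tcp_rot: [0.268, -0.274, 0.919, 0.09]
ft_force: [-1.3, -0.5, 0.7]
finger_gap: 0.4
grasp_force: 0.0
```

Run:
```python
from h import *
tilt(); s=robot.sense(); print(s["eef_pos"])
```

```text
joints [-0.21 -0.18 -0.25  0.65 -0.14  2.09  1.57]  tool axes in tester frame (cols)
 [[-0.84  -0.011  0.543]
 [ 0.001  1.     0.022]
 [-0.543  0.019 -0.84 ]]
[292.36353302 175.83955515 861.36444933]
```

```bash
cat >> h.py <<'E'
N=np.array([-.4695,0,.8829])
def pan(y,nh,s=0): return np.array([-33.5,y,80.4])+nh*N+s*np.array([.8829,0,.4695])
def pg(y,nh,s=0):
    go(tw(pan(y,nh,s))); e=wt(robot.sense()["eef_pos"])-pan(0,0); print("panel: y %.1f nh %.1f s %.1f"%(e[1],e@N,e@[.8829,0,.4695]))
E
python3 - <<'E'
from h import *
pg(19,137)
E
```

```text
t 27.95 tcp [292.4 175.8 861.4] tester [-241.9   83.9  861.4] yaw 123.6 turn 0 shift after turn [237. -79. 631.] f [-1.3 -0.5  0.7]
panel: y 83.9 nh 787.4 s 182.7
```

>>> step_arm:
  motion:
    - [0.012,-0.004,0.0315,0]
    - [0.012,-0.004,0.0315,0]
    - [0.012,-0.004,0.0315,0]
    - [0.012,-0.004,0.0315,0]
    - [0.012,-0.004,0.0315,0]
    - [0.012,-0.004,0.0315,0]
    - [0.012,-0.004,0.0315,0]
    - [0.012,-0.004,0.0315,0]
    - [0.012,-0.004,0.0315,0]
    - [0.012,-0.004,0.0315,0]

```text
time_s: 28.78
eef_pos: [413.8, 203.7, 561.2]
tcp_rot: [0.233, -0.279, 0.928, 0.086]
ft_force: [0.7, 0.9, 1.1]
finger_gap: 0.4
grasp_force: 0.0
```

Run:
```python
from h import *
pg(19,137); tilt()
```

```text
t 28.7833 tcp [413.8 203.7 561.2] tester [-124.9   41.2  561.2] yaw 124.0 turn 0 shift after turn [149.1 -33.7 327.6] f [0.7 0.9 1.1]
panel: y 41.2 nh 467.4 s 145.1
joints [-0.22 -0.38 -0.15  1.57 -0.19  1.46  1.75]  tool axes in tester frame (cols)
 [[-0.877 -0.018  0.48 ]
 [-0.001  0.999  0.035]
 [-0.48   0.03  -0.877]]
```

>>> step_arm:
  motion:
    - [0.005,-0.003,0.036,0]
    - [0.005,-0.003,0.036,0]
    - [0.015,-0.003,0.032,0]
    - [0.015,-0.003,0.032,0]
    - [0.015,-0.003,0.032,0]
    - [0.018,-0.003,0.032,0]
    - [0.018,-0.004,0.032,0]
    - [0.018,-0.004,0.032,0]
    - [0.02,-0.004,0.032,0]
    - [0.02,-0.004,0.032,0]

```text
time_s: 29.62
eef_pos: [449.7, 199.8, 201.4]
tcp_rot: [0.232, -0.28, 0.928, 0.086]
ft_force: [1.5, 0.8, 0.7]
finger_gap: 0.2
grasp_force: 0.0
```

Run:
```python
from h import *
pg(19,60); tilt()
t=eyes.capture("top")[:,:,::-1]; a=eyes.capture("side")[:,:,::-1]
cv2.imwrite("pics/t5.png",np.hstack([cv2.resize(a[150:270,180:310],None,fx=3,fy=3,interpolation=3),cv2.resize(t[180:300,90:220],None,fx=3,fy=3,interpolation=3)]))
```

```text
t 29.6167 tcp [449.7 199.8 201.4] tester [-96.8  18.4 201.4] yaw 124.0 turn 0 shift after turn [ 1.7 -2.1 76.5] f [1.5 0.8 0.7]
panel: y 18.4 nh 136.5 s 0.9
joints [-0.24 -0.31 -0.15  2.25 -0.25  0.72  1.9 ]  tool axes in tester frame (cols)
 [[-0.878 -0.018  0.479]
 [-0.002  0.999  0.035]
 [-0.479  0.03  -0.877]]
```

View pics/t5.png

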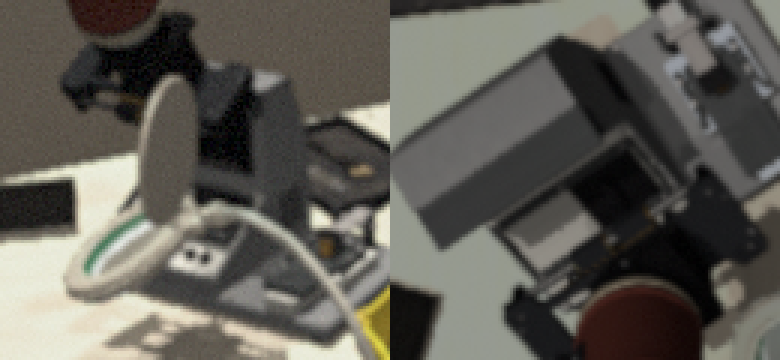

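Hand is clear of the visor and square to the panel; the black cover shows home at about (620,185) on the right. Descending beside the rib.

>>> step_arm:
  motion:
    - [0,-0.002,0.025,0]
    - [0,0,0.025,0]
    - [0,0,0.02,0]
    - [0,0,0.015,0]
    - [0,0,0,0]
    - [0,0,0,0]

```text
time_s: 30.22
eef_pos: [485.2, 223.4, 131.1]
tcp_rot: [0.233, -0.279, 0.927, 0.086]
ft_force: [-0.2, 0.5, -0.2]
finger_gap: 0.4
grasp_force: 0.0
```

Run:
```python
from h import *
pg(17,18); tilt()
```

```text
t 30.2167 tcp [485.2 223.4 131.1] tester [-54.2  18.9 131.1] yaw 124.0 turn 0 shift after turn [ 6.  -3.2 36.3] f [-0.2  0.5 -0.2]
panel: y 18.9 nh 54.5 s 5.6
joints [-0.26 -0.12 -0.18  2.27 -0.25  0.51  1.9 ]  tool axes in tester frame (cols)
 [[-0.877 -0.018  0.48 ]
 [-0.001  0.999  0.035]
 [-0.481  0.03  -0.876]]
```

>>> step_arm:
  motion:
    - [0.003,-0.002,0.012,0]
    - [0.003,0,0.012,0]
    - [0,0,0.008,0]
    - [0,0,0,0]
    - [0,0,0,0]

```text
time_s: 30.63
eef_pos: [494.5, 227.5, 100.5]
tcp_rot: [0.234, -0.279, 0.927, 0.086]
ft_force: [-0.0, -0.5, -0.6]
finger_gap: 0.5
grasp_force: 0.0
```

Run:
```python
from h import *
pg(17,18)
```

```text
t 30.6333 tcp [494.5 227.5 100.5] tester [-44.2  17.3 100.5] yaw 123.9 turn 0 shift after turn [ 0.1 -0.5  4.7] f [-0.  -0.5 -0.6]
panel: y 17.3 nh 22.7 s 0.0
```

>>> step_arm:
  motion:
    - [0,0,0.004,0]
    - [0,0.004,0,0]
    - [0,0.004,0,0]
    - [0,0.004,0,0]
    - [0,0.004,0,0]
    - [0,0.004,0,0]

```text
time_s: 31.13
eef_pos: [484.6, 245.1, 96.8]
tcp_rot: [0.234, -0.279, 0.927, 0.086]
ft_force: [2.0, -2.0, -1.5]
finger_gap: 0.4
grasp_force: 1.2
```

Run:
```python
from h import *
pg(97,18)
```

```text
t 31.1333 tcp [484.6 245.1  96.8] tester [-42.9  37.5  96.8] yaw 123.9 turn 0 shift after turn [-0.6 59.5  2.9] f [ 2.  -2.  -1.5]
panel: y 37.5 nh 18.9 s -0.6
```

>>> step_arm:
  motion:
    - [0,0.006,0,0]
    - [0,0.006,0,0]
    - [0,0.006,0,0]
    - [0,0.006,0,0]
    - [0,0.006,0,0]
    - [0,0.006,0,0]
    - [0,0.006,0,0]
    - [0,0.006,0,0]
    - [0,0.003,0,0]
    - [0,0,0,0]

```text
time_s: 31.97
eef_pos: [455.7, 287.8, 98.0]
tcp_rot: [0.234, -0.279, 0.927, 0.086]
ft_force: [-0.3, -0.1, -0.4]
finger_gap: 0.8
grasp_force: 0.0
```

>>> step_arm:
  motion:
    - [0,0.0025,0,0]
    - [0,0.0025,0,0]
    - [0,0,0,0]

```text
time_s: 32.22
eef_pos: [453.3, 291.5, 98.1]
tcp_rot: [0.234, -0.279, 0.928, 0.086]
ft_force: [0.4, -0.9, 0.6]
finger_gap: 0.4
grasp_force: 0.4
```

Run:
```python
from h import *
pg(97,18)
```

```text
t 32.2167 tcp [453.3 291.5  98.1] tester [-44.   93.5  98.1] yaw 123.9 turn 0 shift after turn [-0.9  3.5  2.7] f [ 0.4 -0.9  0.6]
panel: y 93.5 nh 20.6 s -0.9
```

>>> step_arm:
  motion:
    - [0,0.002,0.002,0]
    - [0,0.002,0,0]
    - [0,0,0,0]

```text
time_s: 32.47
eef_pos: [452.0, 295.7, 96.6]
tcp_rot: [0.234, -0.279, 0.927, 0.086]
ft_force: [1.2, -0.5, -0.6]
finger_gap: 0.5
grasp_force: 0.6
```

>>> step_arm:
  motion:
    - [0,0.0015,0,0]
    - [0,0.0015,0,0]
    - [0,0,0,0]

```text
time_s: 32.72
eef_pos: [450.3, 298.1, 96.7]
tcp_rot: [0.234, -0.279, 0.927, 0.086]
ft_force: [0.6, -0.0, -0.6]
finger_gap: 0.4
grasp_force: 0.6
```

>>> step_arm:
  motion:
    - [0,0.0015,0,0]
    - [0,0.0015,0,0]
    - [0,0,0,0]

```text
time_s: 32.97
eef_pos: [449.2, 299.6, 96.8]
tcp_rot: [0.234, -0.278, 0.928, 0.085]
ft_force: [5.4, -3.2, -1.1]
finger_gap: 0.1
grasp_force: 3.1
```

Run:
```python
from h import *
pg(97,18)
```

```text
t 32.9667 tcp [449.2 299.6  96.8] tester [-43.  102.5  96.8] yaw 123.8 turn 0 shift after turn [-0.7 -5.5  0.7] f [ 5.4 -3.2 -1.1]
panel: y 102.5 nh 18.9 s -0.7
```

>>> step_arm:
  motion:
    - [0,0.0015,0,0]
    - [0,0,0,0]

```text
time_s: 33.13
eef_pos: [449.1, 299.7, 96.7]
tcp_rot: [0.234, -0.278, 0.928, 0.085]
ft_force: [8.1, -7.7, -1.9]
finger_gap: 0.6
grasp_force: 5.9
```

>>> step_arm:
  motion:
    - [0,-0.006,0,0]
    - [0,0,-0.02,0]
    - [0,-0.01,-0.02,0]
    - [0,-0.02,0,0]
    - [0,-0.02,0,0]
    - [0,0,0,0]

```text
time_s: 33.63
eef_pos: [465.1, 241.2, 130.7]
tcp_rot: [0.234, -0.277, 0.928, 0.086]
ft_force: [0.1, -1.0, -0.1]
finger_gap: 0.4
grasp_force: 0.0
```

Run:
```python
from h import *
pg(44,12)
t=eyes.capture("top")[:,:,::-1]; a=eyes.capture("side")[:,:,::-1]
cv2.imwrite("pics/t6.png",np.hstack([cv2.resize(a[150:270,180:310],None,fx=3,fy=3,interpolation=3),cv2.resize(t[180:300,90:220],None,fx=3,fy=3,interpolation=3)]))
```

```text
t 33.6333 tcp [465.1 241.2 130.7] tester [-61.4  44.8 130.7] yaw 123.7 turn 0 shift after turn [-0.4 -2.2 45.4] f [ 0.1 -1.  -0.1]
panel: y 44.8 nh 57.5 s -1.0
```

View pics/t6.png

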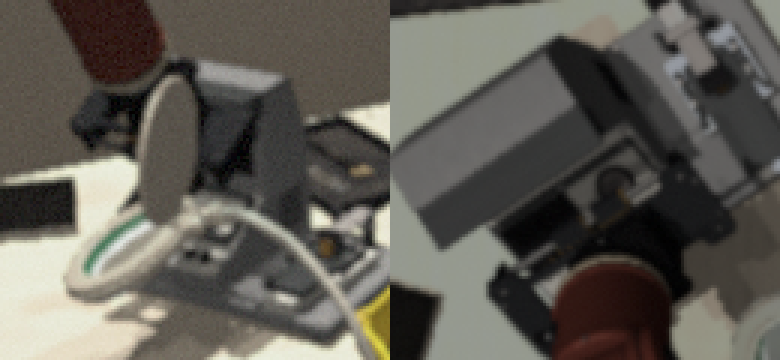

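Cover is fully aside and the button shows at about (614,180) in the right half.

Run:
```python
from h import *
o,d=ray("top",((614-390)/3+90,180/3+180)); o2=wt(o); d2=wt(o+d)-o2
c=pan(0,7); x=o2+d2*(N@(c-o2))/(N@d2); e=x-pan(0,0); print(x.round(1),"y",e[1],"s",e@[.8829,0,.4695])
pg(44,12)
```

```text
[-33.   42.1  88.6] y 42.08735250028366 s 4.276041176278321
t 33.7333 tcp [463.5 243.4 130.2] tester [-61.5  47.5 130.2] yaw 123.8 turn 0 shift after turn [-0.8 -5.  45. ] f [0.1 0.7 0.5]
panel: y 47.5 nh 57.1 s -1.4
```

>>> step_arm:
  motion:
    - [-0.003,-0.0045,0.015,0]
    - [0,0,0.015,0]
    - [0,0,0.008,0]
    - [0,0,0.004,0]
    - [0,0,0,0]
    - [0,0,0,0]

```text
time_s: 34.23
eef_pos: [484.1, 253.7, 94.7]
tcp_rot: [0.233, -0.279, 0.927, 0.086]
ft_force: [-0.2, -0.1, -0.2]
finger_gap: 0.4
grasp_force: 0.0
```

>>> step_arm:
  motion:
    - [0,0,0.003,0]
    - [0,0,0.002,0]
    - [0,0,0,0]

```text
time_s: 34.48
eef_pos: [486.5, 254.9, 90.4]
tcp_rot: [0.234, -0.279, 0.927, 0.086]
ft_force: [0.3, 0.8, 0.3]
finger_gap: 0.6
grasp_force: 0.0
```

Run:
```python
from h import *
pg(43,1,2)
```

```text
t 34.4833 tcp [486.5 254.9  90.4] tester [-36.   44.6  90.4] yaw 123.9 turn 0 shift after turn [ 0.6 -1.9  9. ] f [0.3 0.8 0.3]
panel: y 44.6 nh 10.0 s 2.5
```

>>> step_arm:
  motion:
    - [0,-0.001,0.002,0]
    - [0,0,0.002,0]
    - [0,0,0.001,0]
    - [0,0,0,0]

```text
time_s: 34.82
eef_pos: [489.2, 255.6, 86.1]
tcp_rot: [0.234, -0.279, 0.927, 0.086]
ft_force: [-1.6, -0.2, 3.9]
finger_gap: 0.3
grasp_force: 2.4
```

>>> step_arm:
  motion:
    - [0,0,0.001,0]
    - [0,0,0.001,0]
    - [0,0,0,0]

```text
time_s: 35.07
eef_pos: [489.7, 256.0, 84.8]
tcp_rot: [0.234, -0.279, 0.927, 0.086]
ft_force: [-12.4, -6.2, 16.4]
finger_gap: 0.3
grasp_force: 10.4
```

Run:
```python
from h import *
pg(43,1,2); print(robot.sense()["ft_force"])
```

```text
t 35.0667 tcp [489.7 256.   84.8] tester [-32.7  43.8  84.8] yaw 123.9 turn 0 shift after turn [ 0.8 -0.9  2.5] f [-12.4  -6.2  16.4]
panel: y 43.8 nh 3.5 s 2.8
[-12.42607887  -6.21930602  16.38119772]
```

>>> step_arm:
  motion:
    - [0,0,0,0]
    - [0,0,0,0]
    - [0,0,0,0]
    - [0,0,0,0]
    - [0,0,0,0]
    - [0,0,0,0]
    - [0,0,0,0]
    - [0,0,0,0]

```text
time_s: 35.73
eef_pos: [489.8, 255.9, 84.9]
tcp_rot: [0.234, -0.279, 0.927, 0.086]
ft_force: [-10.2, -5.6, 16.1]
finger_gap: 0.3
grasp_force: 9.8
```

>>> step_arm:
  motion:
    - [0,0,0,0]
    - [0,0,0,0]
    - [0,0,0,0]
    - [0,0,0,0]
    - [0,0,0,0]
    - [0,0,0,0]
    - [0,0,0,0]
    - [0,0,0,0]

```text
time_s: 36.4
eef_pos: [489.7, 256.0, 84.8]
tcp_rot: [0.234, -0.279, 0.927, 0.086]
ft_force: [-11.3, -5.5, 16.0]
finger_gap: 0.6
grasp_force: 9.8
```

Run:
```python
from h import *
pg(43,1,2); t=eyes.capture("top")[:,:,::-1]; a=eyes.capture("side")[:,:,::-1]
cv2.imwrite("pics/t7.png",np.hstack([cv2.resize(a[150:270,180:310],None,fx=3,fy=3,interpolation=3),cv2.resize(t[180:300,90:220],None,fx=3,fy=3,interpolation=3)]))
```

```text
t 36.4 tcp [489.7 256.   84.8] tester [-32.7  43.8  84.8] yaw 123.9 turn 0 shift after turn [ 0.8 -0.9  2.5] f [-11.3  -5.5  16. ]
panel: y 43.8 nh 3.5 s 2.8
```

>>> step_arm:
  motion:
    - [0,0,-0.004,0]
    - [0,0,-0.01,0]
    - [0,0,-0.02,0]
    - [0,0,-0.02,0]
    - [0,0.03,0,0]
    - [0,0.03,0,0]
    - [0,0.03,0,0]
    - [0,0.008,0,0]
    - [0,0,0,0]

```text
time_s: 37.25
eef_pos: [413.0, 323.6, 134.5]
tcp_rot: [0.234, -0.281, 0.927, 0.086]
ft_force: [0.2, 0.7, -0.3]
finger_gap: 0.4
grasp_force: 0.0
```

Run:
```python
from h import *
pg(141,19); tilt()
```

```text
t 37.25 tcp [413.  323.6 134.5] tester [-60.3 142.3 134.5] yaw 124.1 turn 0 shift after turn [ 2.3 -2.7 41.3] f [ 0.2  0.7 -0.3]
panel: y 142.3 nh 60.4 s 1.7
joints [-0.33 -0.16 -0.43  2.28 -0.01  0.5   1.39]  tool axes in tester frame (cols)
 [[-0.876 -0.02   0.481]
 [-0.004  0.999  0.035]
 [-0.482  0.028 -0.876]]
```

>>> step_arm:
  motion:
    - [0.002,0,0.015,0]
    - [0,0,0.012,0]
    - [0,0,0.009,0]
    - [0,0,0.004,0]
    - [0,0,0,0]
    - [0,0,0,0]

```text
time_s: 37.75
eef_pos: [428.5, 331.6, 98.1]
tcp_rot: [0.233, -0.278, 0.928, 0.086]
ft_force: [0.1, 0.0, -0.7]
finger_gap: 0.8
grasp_force: 0.0
```

>>> step_arm:
  motion:
    - [0,-0.004,0,0]
    - [0,-0.004,0,0]
    - [0,-0.004,0,0]
    - [0,-0.004,0,0]
    - [0,-0.004,0,0]
    - [0,-0.004,0,0]

```text
time_s: 38.25
eef_pos: [441.9, 312.4, 98.0]
tcp_rot: [0.234, -0.279, 0.927, 0.086]
ft_force: [-1.2, 2.0, 2.5]
finger_gap: 0.5
grasp_force: 1.2
```

Run:
```python
from h import *
pg(58,18.5)
```

```text
t 38.25 tcp [441.9 312.4  98. ] tester [-42.2 117.1  98. ] yaw 123.9 turn 0 shift after turn [  0.7 -59.1  -0.9] f [-1.2  2.   2.5]
panel: y 117.1 nh 19.6 s 0.6
```

>>> step_arm:
  motion:
    - [0,-0.006,0,0]
    - [0,-0.006,0,0]
    - [0,-0.006,0,0]
    - [0,-0.006,0,0]
    - [0,-0.006,0,0]
    - [0,-0.006,0,0]
    - [0,-0.006,0,0]
    - [0,-0.005,0,0]
    - [0,0,0,0]

```text
time_s: 39.0
eef_pos: [468.5, 272.5, 96.4]
tcp_rot: [0.234, -0.278, 0.928, 0.086]
ft_force: [-0.8, 0.2, 0.1]
finger_gap: 0.3
grasp_force: 0.0
```

>>> step_arm:
  motion:
    - [0,-0.002,0,0]
    - [0,-0.002,0,0]
    - [0,0,0,0]

```text
time_s: 39.25
eef_pos: [470.1, 269.9, 96.2]
tcp_rot: [0.234, -0.279, 0.928, 0.086]
ft_force: [0.2, 0.9, -0.3]
finger_gap: 0.6
grasp_force: 0.4
```

>>> step_arm:
  motion:
    - [0,-0.0015,0,0]
    - [0,-0.0015,0,0]
    - [0,0,0,0]

```text
time_s: 39.5
eef_pos: [471.8, 267.5, 96.1]
tcp_rot: [0.234, -0.279, 0.928, 0.086]
ft_force: [-1.3, 1.0, 1.8]
finger_gap: 0.8
grasp_force: 0.8
```

Run:
```python
from h import *
pg(58,18.5)
```

```text
t 39.5 tcp [471.8 267.5  96.1] tester [-41.5  63.2  96.1] yaw 123.9 turn 0 shift after turn [ 0.3 -5.2 -1.1] f [-1.3  1.   1.8]
panel: y 63.2 nh 17.6 s 0.3
```

>>> step_arm:
  motion:
    - [0,-0.002,0,0]
    - [0,-0.002,0,0]
    - [0,0,0,0]

```text
time_s: 39.75
eef_pos: [474.2, 263.9, 96.0]
tcp_rot: [0.234, -0.279, 0.928, 0.086]
ft_force: [-0.2, 1.2, 1.2]
finger_gap: 0.8
grasp_force: 0.6
```

>>> step_arm:
  motion:
    - [0,-0.0015,0,0]
    - [0,-0.0015,0,0]
    - [0,0,0,0]

```text
time_s: 40.0
eef_pos: [475.4, 262.0, 95.9]
tcp_rot: [0.234, -0.279, 0.927, 0.086]
ft_force: [-3.1, 2.4, 2.2]
finger_gap: 0.4
grasp_force: 2.0
```

>>> step_arm:
  motion:
    - [0,-0.0015,0,0]
    - [0,0,0,0]

```text
time_s: 40.17
eef_pos: [475.5, 261.9, 95.9]
tcp_rot: [0.233, -0.28, 0.927, 0.086]
ft_force: [-8.1, 7.0, 4.5]
finger_gap: 0.4
grasp_force: 4.9
```

Run:
```python
from h import *
pg(58,18.5)
```

```text
t 40.1667 tcp [475.5 261.9  95.9] tester [-41.4  56.5  95.9] yaw 124.0 turn 0 shift after turn [ 0.3  1.6 -1.1] f [-8.1  7.   4.5]
panel: y 56.5 nh 17.4 s 0.3
```

>>> step_arm:
  motion:
    - [0,0.005,0,0]
    - [0,0,-0.02,0]
    - [0,0,-0.03,0]
    - [0,0,-0.03,0]
    - [0,0,-0.03,0]
    - [0,0,-0.03,0]
    - [0,0,-0.03,0]
    - [0,0,-0.03,0]
    - [0,0,0,0]
    - [0,0,0,0]

```text
time_s: 41.0
eef_pos: [426.1, 218.4, 261.4]
tcp_rot: [0.222, -0.28, 0.93, 0.087]
ft_force: [-0.5, 0.1, -1.2]
finger_gap: 0.7
grasp_force: 0.0
```

Run:
```python
from h import *
t=eyes.capture("top")[:,:,::-1].copy(); t0=cv2.imread("pics/top0.png")
g,g0=[cv2.cvtColor(x,6).astype(float) for x in(t,t0)]
P=[proj("top",tw(pan(y,12,0)))[0] for y in (25,60,90,115,140)]
print([(p.round().astype(int).tolist(), g[int(round(p[1])),int(round(p[0]))],g0[int(round(p[1])),int(round(p[0]))]) for p in P])
# plate profile along stage axis (z52 plate / 44 stage) and across
for x in range(-106,40,6):
    p=proj("top",tw((x,-80,50)))[0].round().astype(int); print(x,g[p[1],p[0]],g0[p[1],p[0]],end=" | ")
# bystanders: change outside tester/arm/plate
d=(cv2.blur(abs(g-g0),(3,3))>35).astype(np.uint8)
n,l,s,c=cv2.connectedComponentsWithStats(d)
print();print([(c[i].round().tolist(),int(s[i,4])) for i in range(1,n) if s[i,4]>15])
pg(0,0)
```

```text
[([171, 238], np.float64(7.0), np.float64(8.0)), ([160, 245], np.float64(9.0), np.float64(6.0)), ([151, 252], np.float64(85.0), np.float64(91.0)), ([143, 257], np.float64(89.0), np.float64(87.0)), ([135, 262], np.float64(125.0), np.float64(122.0))]
-106 67.0 74.0 | -100 112.0 108.0 | -94 143.0 150.0 | -88 77.0 150.0 | -82 60.0 150.0 | -76 61.0 149.0 | -70 61.0 150.0 | -64 62.0 149.0 | -58 62.0 150.0 | -52 61.0 149.0 | -46 60.0 149.0 | -40 57.0 150.0 | -34 60.0 150.0 | -28 60.0 150.0 | -22 58.0 149.0 | -16 58.0 130.0 | -10 33.0 74.0 | -4 22.0 36.0 | 2 22.0 36.0 | 8 20.0 36.0 | 14 35.0 78.0 | 20 114.0 139.0 | 26 123.0 140.0 | 32 122.0 139.0 | 38 121.0 137.0 | 
[([207.0, 219.0], 688), ([398.0, 254.0], 741), ([171.0, 317.0], 8423), ([264.0, 325.0], 1363), ([509.0, 331.0], 8493), ([137.0, 357.0], 37), ([610.0, 364.0], 32), ([285.0, 368.0], 472), ([592.0, 379.0], 39), ([315.0, 386.0], 49), ([410.0, 448.0], 3180), ([309.0, 445.0], 577), ([300.0, 471.0], 698)]
t 41.05 tcp [425.3 218.2 260.1] tester [-107.3   47.2  260.1] yaw 124.1 turn 0 shift after turn [ 17.1 -55.4 191.3] f [-0.2 -0.  -0.5]
panel: y 47.2 nh 193.3 s 19.2
```

```bash
python3 -c "
from bench import ticket
print(ticket.close_job())"
```

```text
the job is handed in; nothing more can be done
None
```

I handed the job in at about 41 s: the plate is clipped against the end stop, the button was held down at about 20 N for about 1.3 s and released, and the cover is fully home. The other things on the bench look unmoved in the last top picture.

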